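# Snap a sample case shut with the bench-held closing pliers

## Task

Slide the white sample case with the blue lid, stud end first, along the table between the yellow guides until it meets the rubber stops, then press the pliers' raised red handle down until the press stud clicks and the lid is fully shut. Let the handle spring back up, draw the case back out until it is wholly clear of the guides, and leave it standing flat on the table, lid up, without disturbing the orange-lidded case, scoop, mug or tubs.

Things in the scene. Friction and masses are not known exactly. Their poses are not given: they have to be found in the camera images.
- stand: Fixed bench stand holding compound closing pliers, which lie in its vertical x-z plane. Origin: on the table, where the press stud must sit when the case is home. +x points out of the jaws towards where the case comes from, z up; handles point to -x. Reaches from x = -285 to 66 mm. The open upper jaw's punch hangs 64 mm above the origin. The case slides on the table itself.
- guide_mouth (a point): Mid-point on the table between the outer ends of the yellow guides, at stand x = 66 mm; axes as the stand. Guides are 22 mm high; inner faces 63 mm apart from stand x = -5 to 45 mm, then flared to 75 mm apart (98 mm over their outer edges) here.
- stop_face (a point): Mid-point on the table between the faces of the two 28 mm high black rubber stops, at stand x = 13 mm; axes as the stand. The case's front wall meets them when home: the case's origin is then at stand x = 68 mm, y = 0, its axes parallel to the stand's.
- handle (a joint): Upper handle: 0 = open (a spring keeps it there), grows as it is pressed down, stop at 0.46 rad. The upper jaw closes 0.8 times as far: it meets the unsnapped stud at about 0.15 rad, the stud snaps over at about 0.23 rad, the jaw bottoms on the shut stud at about 0.34. At the pad: 2 N at first, 10 to 16 N just before the snap, then 2 N, rising as it bottoms. Springs back when let go.
- handle_pad (a point): Point on top of the upper handle's red grip where it is pressed straight down. Grip 26 mm wide, 120 mm long, reaching 30 mm beyond this point to the tip. While open it is at stand x = -247 mm, 140 mm above the table, the grip rising 0.31 rad towards the tip. Pivot at stand x = -105, z = 85 mm. It snaps about 35 mm down and bottoms about 50 mm down.
- case: Loose white sample case, about 250 g. Origin: centre of its underside; z up. Body 110 mm long (x), 56 wide (y), 35 high; on it a 50 mm wide blue lid hinged at the +x end (top at 40 mm shut; 55 mm at the stud end unsnapped). A 30 mm wide tongue with the press stud juts 25 mm beyond the body's -x end; this end goes first into the guides.
- case_grip (a point): Point inside the case at x = +30 mm, y = 0, 24 mm above its underside: a good place to take the case across its 56 mm width, clear of the guides. Axes as the case.
- stud (a point): The press stud's socket on the case: at case x = -68 mm, y = 0, 21 mm above the underside.
- lid (a joint): Lid hinge angle: 0 = fully shut and snapped, about 0.10 = resting on the stud's socket, not yet snapped (so at the start); larger = open. Snapping takes about 17 N at the stud, so neither gravity nor a light touch does it.
- done_case: Bystander: an already closed sample case of the same size with an orange lid; origin at the centre of its underside, its long axis x.
- scoop: Bystander: green plastic scoop lying flat, 180 mm long along its x axis, 24 mm high.
- mug: Bystander: white mug, 84 mm wide, 95 mm high, origin under its centre.
- tubs: Bystander: stack of white tubs, 150 x 150 x 96 mm, origin under its centre.
Mind the look-alikes: they are no part of the job. What is shaped like the case but green is not meant.

How it is judged:
On the way, in this order (a step that is already met when the one before it is completed fails the run):
1. the case is home against the stops between the guides, its stud over the lower jaw and not yet snapped (x of stud in the frame of stand between -0.006 and 0.006 m and y of stud in the frame of stand between -0.006 and 0.006 m and value of joint lid above 0.07 rad), for 0.2 s.
2. the pliers' jaw bears on the case's stud, still unsnapped (contact force between stand and case above 1.5 N and value of joint handle above 0.09 rad and value of joint lid above 0.04 rad).
3. with the handle pressed down the stud snaps and the lid is fully shut (value of joint handle above 0.15 rad and value of joint lid below 0.025 rad and x of stud in the frame of stand below 0.012 m), for 0.05 s.
At the end, for the whole second after the job is handed in: Lid snapped shut (under 0.025 rad), handle sprung up (under 0.05 rad), case at rest flat on the table, lid up (within 6 mm, tilt under 0.1 rad), clear of the guides: its stud over 75 mm and its origin over 90 mm out along the stand's x axis (value of joint lid below 0.025 rad and value of joint handle below 0.05 rad and x of stud in the frame of stand above 0.075 m and x of case in the frame of stand above 0.09 m and height (world z) of case between -0.006 and 0.006 m and angle between case's own z axis and vertical below 0.1 rad and linear speed of case below 0.02 m/s); the robot touches nothing.
It fails at once if the orange-lidded case, scoop, mug or tubs are pushed more than 30 mm, or the mug tipped (distance of any of done_case, scoop, mug, tubs from where it was at the start of the episode above 0.03 m or angle between mug's own z axis and vertical above 0.4 rad).
It also fails if it takes over 69 s, if anything falls off the work surface, if the arm or the gripper's body presses on something with over 40 N, if the wrist force passes 120 N, or if a joint passes its speed limit or range.

## Robot

A 6-joint arm with a two-finger parallel gripper is mounted at the origin on the work surface. World frame = base frame: x ahead of the robot, y to its left, z up, the work surface at z = 0. Lengths are in m, angles in rad, forces in N, time in s.
With the tool pointing down it reaches from about 0.225 to 0.875 m from the base axis. Payload 3.4 kg.
Tool frame: the origin (TCP) lies at the very end of the fingers, on their centre line; the grasp point (between the pads) lies 19 mm behind it; z points along the fingers, y is the direction in which the jaws open and shut (so a half turn about z gives the same grasp; the last joint's range is limited). The gripper opens to 85 mm and grips with 20 to 120 N. Pads are 22 mm wide; open, the fingers measure 114 mm over their backs; the gripper's body (76 mm by 85 mm) begins 54 mm behind the grasp point. The pads swing forward as they close: fully open they stand 13 mm farther back than shut.
Start: joints at [1.034, 0.276, 1.505, -0, 1.361, -0.121], TCP at [0.232, 0.526, 0.231] pointing down, gripper open.
Joint ranges: [-2.89, 2.89], [-0.75, 2.08], [0.22, 2.7], [-1.18, 4.32], [0.11, 2.71], [-2.7, 2.7]. Speed limits (rad/s): [2.57, 2.57, 3.14, 3.14, 3.14, 3.14].

## Interface

Orientations are given as [roll, pitch, yaw] about the fixed x, y, z axes, in that order (R = Rz(yaw) Ry(pitch) Rx(roll)).
In Python, from plant import get_state, get_image, camera_params, close_job gives the robot as it stands.
- The arm moves only by the tool drive_tool, never from a script. Its argument "moves" is a list of rows, each a list of 7 numbers: the shift along the tool's x, y, z in mm, then the turn, a rotation vector about the tool's x, y, z in degrees, then the finger opening in mm, from 0 to 85.4. In form: [[dx, dy, dz, wx, wy, wz, hand], ...]. A call has 1 to 10 rows; each row is the pose to reach, as a shift and turn from the pose commanded when the call began, along the tool's axes at that moment; what a row does not reach only later rows make up. A row lasts 1/12 s, in which the tool goes at most 41.7 mm and 7.16 degrees, less where a joint would pass 70% of its speed; a pose out of reach is approached as far as the arm can. A call with a gripper value outside its range is refused whole. The fingers move at their own pace and stop on an object; "grip_force" is the grip in N (left out, the last holds). Time passes only in rows, so rows that repeat a pose let the fingers close. It gives the time, the measured TCP pose, the force and the opening at its end, in the units of the state.
- get_state(): the state, without advancing time (a new reading comes with each control period).
- get_image(name): name is "scene" or "top"; returns the picture (400x640x3 uint8, red, green, blue); there is no depth.
- camera_params(name): a dict with "mtx" (3x3 intrinsics, pixels), "R" (3x3) and "t" (3): a world point X has camera coordinates R X + t. Camera axes: x right, y down, z forward; pixel columns grow to the right and rows downward; lengths in m; the calibration is good to about 2 mm. A picture is of the moment at which its call begins. camera_params takes no time and is no camera call.
- close_job(): hands the job in, once; it reports no verdict.
The state is a dict: "time": time; "q": joint angles; "joint_velocities": joint speeds; "effort": joint torques, N m; "position": TCP position; "tool_rot": TCP orientation; "wrist_force": force on the tool from outside, world axes, zero at the start; "ft_torque": the same for the moment, N m; "gripper_width": finger opening in m.
Only numpy, scipy, OpenCV 4.12 (cv2) and the standard library are available. Lean on these libraries where they do the work, as an engineer would, in place of code of your own. Each camera call takes 0.05 s, during which the arm holds its last target.

## Working session

There is one attempt and no reset: what is moved stays moved. The work goes in short steps, Python scripts to look and compute and a tool call to move; the robot and the scene stay as the last step left them, time stands still between calls to the robot, and variables do not carry over. Pictures are saved under pics/ and viewed, and the job is handed in when it is done.

Besides the shell and the picture viewer there is one more tool, called after "Call:" in YAML: its name, and indented under it one key for each argument. drive_tool: Moves the arm, as the interface text tells. Its arguments: {"type":"object","properties":{"moves":{"type":"array","items":{"type":"array","items":{"type":"number"}}},"grip_force":{"type":"number"}},"required":["moves"]}

```bash
ls; mkdir -p pics; python3 - <<'E'
from plant import *
import cv2
for n in("scene","top"):
    cv2.imwrite(f"pics/{n}0.png",get_image(n)[:,:,::-1])
    p=camera_params(n);print(n,p)
print(get_state())
E
```

```text
pics
scene {'mtx': array([[372.65325287,   0.        , 322.18482311],
       [  0.        , 372.65325287, 194.38253659],
       [  0.        ,   0.        ,   1.        ]]), 'R': array([[ 0.80475095,  0.59329839,  0.01931135],
       [ 0.42320927, -0.55062201, -0.7195202 ],
       [-0.41625692,  0.5872073 , -0.69420296]]), 't': array([-0.50426664, -0.11191211,  1.15525105])}
top {'mtx': array([[387.45059827,   0.        , 313.76171025],
       [  0.        , 387.45059827, 193.78830818],
       [  0.        ,   0.        ,   1.        ]]), 'R': array([[-0.0132281 , -0.99965073,  0.02287885],
       [-0.9917736 ,  0.01020357, -0.12759711],
       [ 0.1273191 , -0.02437851, -0.99156217]]), 't': array([0.07676682, 0.54768703, 1.05170963])}
{'time': 0.1, 'q': array([ 1.03403118e+00,  2.76524203e-01,  1.50599530e+00, -1.83512618e-05,
        1.36073424e+00, -1.20965098e-01]), 'joint_velocities': array([ 0.0003202 , -0.0033188 , -0.00292558, -0.000247  ,  0.00044473,
        0.00064718]), 'effort': array([ 7.11608136e-04, -4.17701054e+01, -2.46406442e+01, -1.38644305e-04,
        5.82359135e-03,  9.67394911e-07]), 'position': array([0.23200128, 0.52559535, 0.23053501]), 'tool_rot': array([-3.13994154e+00, -1.82633526e-04,  2.72579629e+00]), 'wrist_force': array([ 0.19645771, -0.64973544,  0.72463635]), 'ft_torque': array([-0.01168484,  0.0347914 , -0.00131755]), 'gripper_width': 0.08547398209511556}
```

View pics/scene0.png

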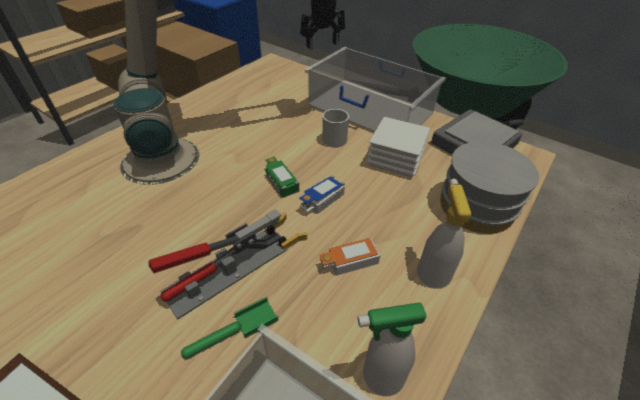

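View pics/top0.png

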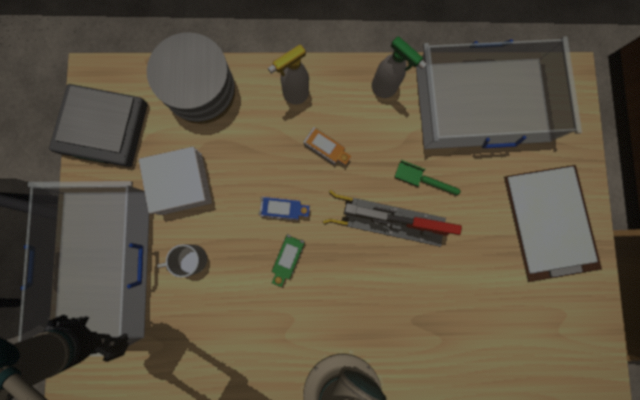

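Case candidates are the blue-lidded case (top 283,209; scene 323,192), the green look-alike (top 288,258; scene 281,176) and the orange one (top 326,146; scene 350,255). By the description I choose the blue one, and will check it in close crops.

```bash
python3 - <<'E'
import cv2
a=cv2.imread("pics/top0.png")[120:270,240:480]
b=cv2.imread("pics/scene0.png")[150:320,140:390]
import numpy as np
f=lambda x,s:cv2.resize(np.clip(x.astype(float)*1.5,0,255).astype('uint8'),None,fx=s,fy=s,interpolation=cv2.INTER_CUBIC)
cv2.imwrite("pics/top0c.png",f(a,3.3));cv2.imwrite("pics/scene0c.png",f(b,3.2))
E
```

```text
(no output)
```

View pics/top0c.png

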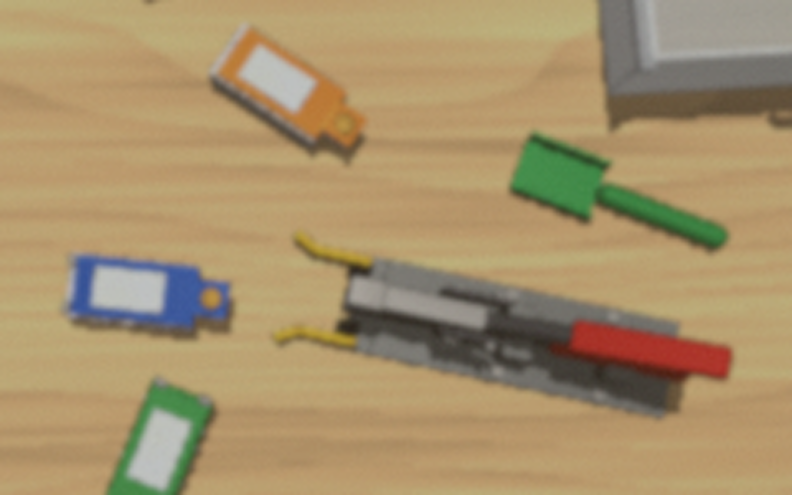

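View pics/scene0c.png

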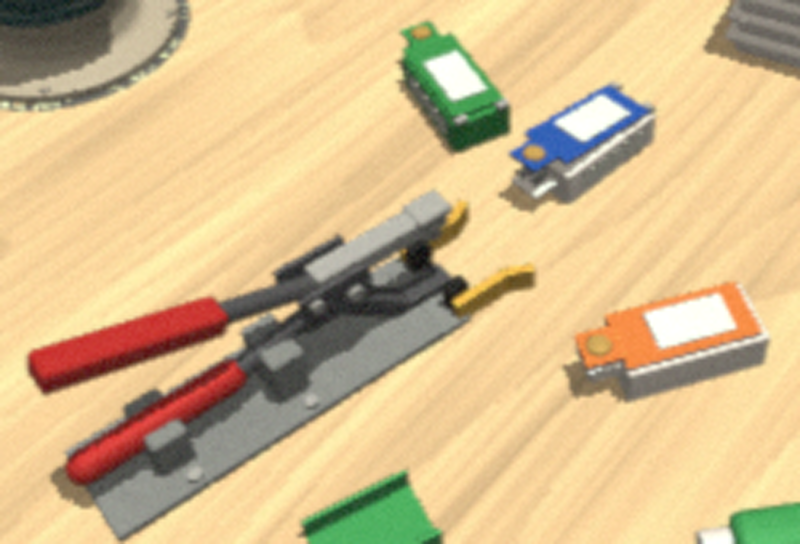

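The blue one is the wanted case: white body, blue lid ajar, its gold stud pointing toward the yellow guides (top 304,211). Next I measure the poses.

```bash
cat > h.py <<'E'
import numpy as np,cv2
from plant import *
def unproj(n,uv,z):
    p=camera_params(n);uv=np.atleast_2d(uv).astype(float)
    d=np.c_[uv,np.ones(len(uv))]@np.linalg.inv(p['mtx']).T@p['R']
    c=-p['R'].T@p['t'];z=np.broadcast_to(z,len(uv))
    return c+d*((z-c[2])/d[:,2])[:,None]
def proj(n,X):
    p=camera_params(n);c=np.atleast_2d(X)@p['R'].T+p['t'];q=c@p['mtx'].T
    return q[:,:2]/q[:,2:]
def blobs(im,lo,hi,amin=10):
    h=cv2.cvtColor(im,cv2.COLOR_BGR2HSV);m=cv2.inRange(h,np.array(lo),np.array(hi))
    k,l,s,c=cv2.connectedComponentsWithStats(m)
    return [(s[i],c[i],np.argwhere(l==i)[:,::-1]) for i in range(1,k) if s[i][4]>=amin]
E
python3 - <<'E'
from h import *
for n in("top","scene"):
    im=cv2.imread(f"pics/{n}0.png")
    for nm,lo,hi in(("blue",(108,120,50),(125,255,255)),("yellow",(18,150,60),(30,255,255)),("red",(0,150,50),(6,255,255)),("gold",(10,110,60),(18,255,255))):
        for s,c,p in blobs(im,lo,hi,8):print(n,nm,s,c.round(1))
E
```

```text
top blue [486 143  30   5  83] [500.5 144.8]
top blue [262 199  18  17  77] [266.2 208. ]
top blue [281 201  21  17 166] [294.2 209.6]
top blue [129 244   4   3  10] [130.8 245. ]
top blue [138 248   5  34 116] [139.6 264.8]
top blue [128 284   4   4  10] [129.3 285.7]
top yellow [273  45  32  25 342] [289.   57.2]
top yellow [293  59   7   7  26] [296.5  62.7]
top yellow [342 155   5   5  22] [343.9 156.9]
top yellow [330 191  22  10  69] [340.4 196.3]
top yellow [324 219  23   6  69] [335.8 221.4]
top yellow [276 278   5   5  19] [278.  279.9]
top red [408 218  53  16 502] [435.3 226. ]
top gold [79 71  6  5 13] [81.1 72.9]
top gold [304  97   6   8  18] [307.1 101.6]
top gold [286 104  21  14  81] [295.1 110.8]
top gold [211 120   7   4  10] [214.  121.7]
top gold [307 128  46  38 497] [332.  148.7]
top gold [576 168   2   6   8] [576.6 170.2]
top gold [446 222  16   4  19] [453.6 223.1]
top gold [444 227  19  10  35] [453.4 233.6]
top gold [613 230  27   7 149] [626.6 232.7]
top gold [443 239   3   6  11] [444.  241.5]
top gold [594 239   8  30  50] [597.5 253.3]
top gold [614 25
[... 862 characters left out ...]
[197   7   8   5  11] [200.5   9.1]
scene blue [182  18   5   4   8] [184.1  20. ]
scene blue [340  86  28  21  99] [352.1  99.1]
scene blue [301 177  41  26 226] [318.9 192.1]
scene yellow [447 185  24  41 681] [457.9 205.6]
scene yellow [275 213  10  14  48] [281.1 219.5]
scene yellow [281 233  25  15 156] [293.3 239.8]
scene red [149 243  62  29 717] [178.9 256.6]
scene red [161 263  56  38 531] [187.5 281.7]
scene gold [ 57   0  67  13 463] [85.5  4. ]
scene gold [ 156   21   80   40 1818] [189.4  40.7]
scene gold [ 87  45  40  19 415] [107.9  53.2]
scene gold [166  93  10   9  41] [169.8  97.2]
scene gold [319 238  59  27 580] [345.5 253. ]
scene gold [  0 354  80  46 468] [ 33.7 373.6]
```

```bash
cat > pose.py <<'E'
from h import *
def case_pose(im,open_=True,roi=None):
    # lid sides from blue columns; top view
    big=cv2.resize(im,None,fx=4,fy=4,interpolation=cv2.INTER_CUBIC)
    h=cv2.cvtColor(big,cv2.COLOR_BGR2HSV)
    m=cv2.inRange(h,np.array((105,90,40)),np.array((128,255,255)))
    x0,y0,x1,y1=[4*v for v in roi];mm=np.zeros_like(m);mm[y0:y1,x0:x1]=m[y0:y1,x0:x1]
    mm=cv2.morphologyEx(mm,cv2.MORPH_CLOSE,np.ones((5,5)))
    cs,_=cv2.findContours(mm,cv2.RETR_EXTERNAL,cv2.CHAIN_APPROX_NONE)
    c=np.vstack([c for c in cs if cv2.contourArea(c)>60])[:,0,:].astype(float)
    uv=(c+.5)/4-.5
    yaw=None;o=None;z=np.full(len(uv),.047)
    for it in range(4):
        P=unproj("top",uv,z)[:,:2]
        (ctr,sz,ang)=cv2.minAreaRect(P.astype(np.float32)*1000)
        bx=cv2.boxPoints((ctr,sz,ang))/1000
        e=[bx[1]-bx[0],bx[2]-bx[1]];L=max(e,key=np.linalg.norm);u=L/np.linalg.norm(L)
        # rect: lid body 110? + tongue ; +x end is wider end
        s=(P-P.mean(0))@u;w=(P-np.array(ctr)/1000)@np.array([-u[1],u[0]])
        hi=np.abs(w[s>np.quantile(s,.9)]).max();lo=np.abs(w[s<np.quantile(s,.1)]).max()
        if hi<lo:u=-u
        S=P@u;dist=S.max()-S
        z=.040+(0.1*np.clip(dist,0,None) if open_ else 0)
    v=np.array([-u[1],u[0]])
    return dict(yaw=np.arctan2(u[1],u[0]),ctr=np.array(ctr)/1000,size=np.array(sz),hinge_end=S.max()*u+v*(np.array(ctr)/1000@v),stud_tip=S.min()*u+v*(np.array(ctr)/1000@v),P=P,u=u,v=v)
E
python3 - <<'E'
from pose import *
im=cv2.imread("pics/top0.png")
r=case_pose(im,True,(255,190,318,230))
for k in('yaw','ctr','size','hinge_end','stud_tip'):print(k,r[k])
P=r['P'];u,v=r['u'],r['v'];S=(P-r['ctr'])@u;W=(P-r['ctr'])@v
# side lines of lid body
for sg in(1,-1):
    m=(sg*W>.018)&(np.abs(S-0.01)<.04);f=np.polyfit(S[m],W[m],1);print('side',sg,f,m.sum(),np.std(W[m]-np.polyval(f,S[m])))
# scene stud of lid; gold in crop
for n,b in(("top",(295,200,315,222)),("scene",(295,180,325,215))):
    I=cv2.imread(f"pics/{n}0.png")[b[1]:b[3],b[0]:b[2]]
    for s,c,p in blobs(I,(5,60,60),(20,255,255),4):print(n,s,c+[b[0],b[1]],s[4])
# stand
im=cv2.imread("pics/top0.png")
for n in("top","scene"):
    I=cv2.imread(f"pics/{n}0.png")
    b=(320,180,360,235) if n=="top" else (265,205,320,255)
    for s,c,p in blobs(I[b[1]:b[3],b[0]:b[2]],(17,140,50),(32,255,255),20):
        p=p+[b[0],b[1]]; X=unproj(n,p,.022)[:,:2]
        (c_,sz,a)=cv2.minAreaRect(X.astype('float32')*1000)
        hull=cv2.convexHull(p.astype('int32'))[:,0]
        print(n,len(p),"ext px",p[p[:,0].argmin()],p[p[:,0].argmax()],"->",X[p[:,0].argmin()].round(4),X[p[:,0].argmax()].round(4))
E
```

```text
yaw 1.4438052
ctr [0.50750601 0.15001907]
size [128.4786377   48.08463287]
hinge_end [0.51564188 0.21374106]
stud_tip [0.49937005 0.08629702]
side 1 [-0.00528695  0.02343317] 115 0.00037184257724980465
side -1 [ 0.00266954 -0.02343645] 115 0.0002876454707797123
top [  0   0  20  22 170] [307.72941176 211.89411765] 170
top [ 6  8  6  5 26] [303.5 210. ] 26
scene [  0   0  27  25 166] [304.80120482 186.94578313] 166
scene [ 9 16  6  4 21] [306.38095238 197.42857143] 21
scene [  0  22  22  13 117] [302.79487179 210.73504274] 117
scene [25 28  5  7 21] [322.47619048 211.85714286] 21
top 80 ext px [330 190] [351 198] -> [0.5605 0.0237] [ 0.537  -0.0355]
top 83 ext px [323 221] [346 221] -> [0.4727 0.0451] [ 0.472  -0.0197]
scene 59 ext px [275 226] [285 213] -> [ 0.4827 -0.0052] [0.4735 0.044 ]
scene 172 ext px [281 243] [306 233] -> [ 0.5302 -0.0371] [0.5587 0.024 ]
```

```bash
python3 - <<'E'
from h import *
g=lambda n,b,s:cv2.resize(np.clip(cv2.imread(f"pics/{n}0.png")[b[1]:b[3],b[0]:b[2]]*1.6,0,255).astype('uint8'),None,fx=s,fy=s,interpolation=cv2.INTER_CUBIC)
cv2.imwrite("pics/a1.png",g("top",(320,180,465,255),5.5))
cv2.imwrite("pics/a2.png",g("scene",(145,205,315,315),4.7))
cv2.imwrite("pics/a3.png",np.hstack([g("top",(255,190,318,230),6),g("scene",(295,170,350,210),6)]))
E
```

```text
(no output)
```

View pics/a1.png

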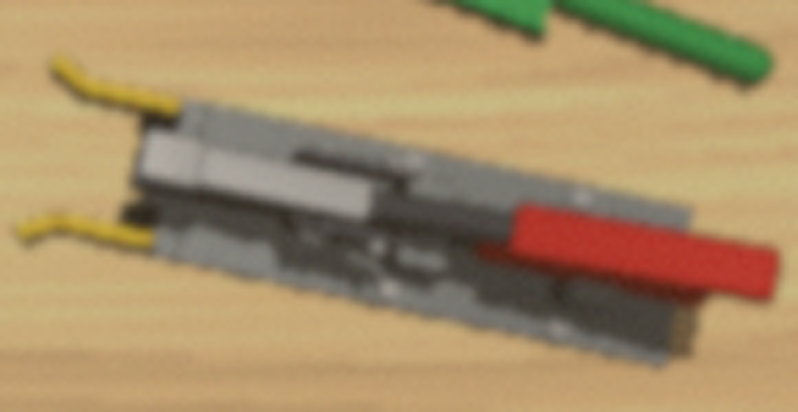

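View pics/a2.png

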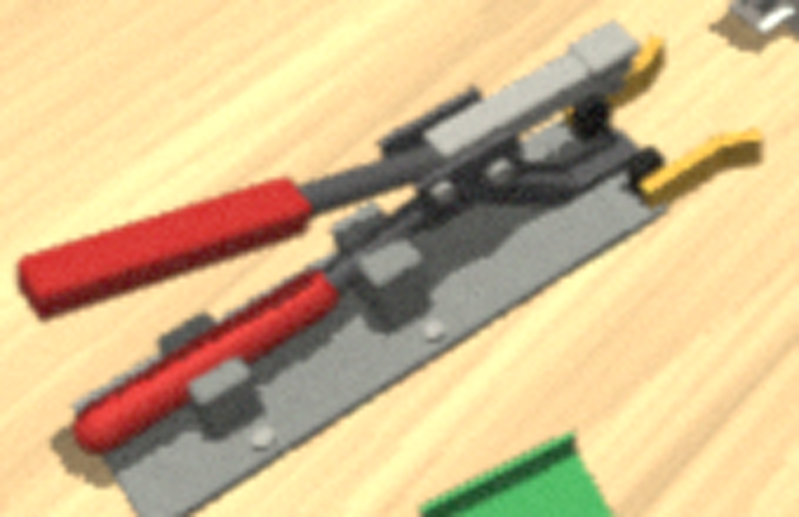

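View pics/a3.png

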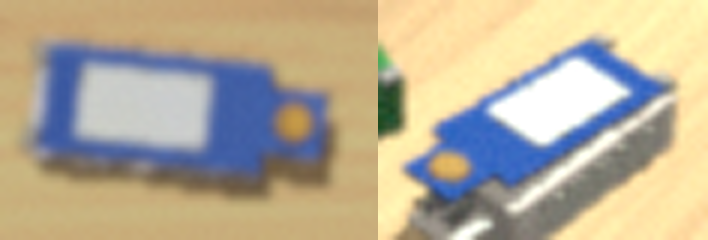

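```bash
python3 - <<'E'
from h import *
t=lambda x,y:(np.array((x,y))+.5)/5.5-.5+[320,180]
U=lambda x,y,z:unproj("top",t(x,y),z)[0,:2]
def yawof(a,b):d=a-b;return np.arctan2(d[1],d[0])
pl=[U(155,255,.004),U(665,362,.004),U(195,100,.004),U(692,210,.004)]
print("plate",np.round(pl,4),yawof(pl[0],pl[1]),yawof(pl[2],pl[3]))
m0=(pl[0]+pl[2])/2;m1=(pl[1]+pl[3])/2;print(yawof(m0,m1),m0,m1,np.linalg.norm(m0-m1))
ti=[U(58,63,.022),U(20,235,.022)];inn=[U(180,105,.022),U(152,238,.022)]
mt=sum(ti)/2;mi=sum(inn)/2;print("mouth",mt,"inner",mi,yawof(mt,mi),np.linalg.norm(mt-mi),np.linalg.norm(ti[0]-ti[1]),np.linalg.norm(inn[0]-inn[1]))
g0=(U(520,207,.1125)+U(512,258,.1125))/2;g1=(U(778,250,.149)+U(770,300,.149))/2
print("grip",g0,g1,yawof(g0,g1),np.linalg.norm(g0-g1))
print(yawof(mt,g1),np.linalg.norm(mt-g1),yawof(mt,m1))
yaw=yawof(mt,g1)
# stud of lid triangulate
s=lambda n,uv:unproj(n,uv,.055)[0]
a=(np.array((294,122))+.5)/6-.5+[255,190]; b=(np.array((450-378,165))+.5)/6-.5+[295,170]
P=np.array([camera_params(n)['mtx']@np.c_[camera_params(n)['R'],camera_params(n)['t']] for n in("top","scene")])
X=cv2.triangulatePoints(P[0],P[1],a.reshape(2,1),b.reshape(2,1));print("stud",(X[:3]/X[3]).T)
E
```

```text
plate [[ 0.4588 -0.0264]
 [ 0.4002 -0.2902]
 [ 0.5396 -0.0494]
 [ 0.4789 -0.3089]] 1.3522192018503625 1.3408013339338232
1.3465507567488317 [ 0.49920663 -0.03788088] [ 0.43952448 -0.29955107] 0.2683900980767832
mouth [0.51326643 0.03394506] inner [ 0.50084898 -0.03111522] 1.3822038687155669 0.06623467533844023 0.0909339802207609 0.07018420963042281
grip [ 0.4625497  -0.18494819] [ 0.4399724  -0.29155944] 1.362107429605801 0.10897564953509942
1.3493195668096467 0.3336543004554261 1.353180034399784
stud [[0.50183488 0.09923768 0.05394796]]
```

```bash
cat >> h.py <<'E'
from scipy.spatial.transform import Rotation as Ro
SO=np.array([.501,-.0238]);SY=1.349
su=np.array([np.cos(SY),np.sin(SY)]);sv=np.array([-np.sin(SY),np.cos(SY)])
def S2W(x,y):return SO+x*su+y*sv
def W2S(p):d=np.array(p)[:2]-SO;return d@su,d@sv
def move(p,yaw,roll=np.pi,pitch=0):
    s=get_state();R0=Ro.from_euler('xyz',s['tool_rot']);R1=Ro.from_euler('xyz',[roll,pitch,yaw])
    d=R0.inv().apply(np.array(p)-s['position'])*1000;w=(R0.inv()*R1).as_rotvec(degrees=True)
    print("pos",s['position'].round(4),"rpy",s['tool_rot'].round(4),"F",s['wrist_force'].round(1),"t",s['time'],"w",round(s['gripper_width'],4));print("shift",d.round(1),"turn",w.round(2))
E
python3 - <<'E'
from h import *
move([.514,.1965,.15],1.444)
im=cv2.imread("pics/top0.png")
print(unproj("top",[(293,238),(304,130),(330,163),(303,243)],.04).round(3))
for b in((.514-.05,.196),(.514+.06,.196)):print(b)
E
```

```text
pos [0.232  0.5256 0.2305] rpy [-3.1399e+00 -2.0000e-04  2.7258e+00] F [ 0.2 -0.6  0.7] t 0.1 w 0.0855
shift [-390.9 -187.    80.8] turn [-9.000e-02  5.000e-02  7.344e+01]
[[0.426 0.129 0.04 ]
 [0.731 0.096 0.04 ]
 [0.635 0.024 0.04 ]
 [0.412 0.102 0.04 ]]
(0.464, 0.196)
(0.5740000000000001, 0.196)
```

Call:
drive_tool:
  moves:
    - [-391, -187, 60, 0, 0, 73.4, 85]
    - [-391, -187, 60, 0, 0, 73.4, 85]
    - [-391, -187, 60, 0, 0, 73.4, 85]
    - [-391, -187, 60, 0, 0, 73.4, 85]
    - [-391, -187, 60, 0, 0, 73.4, 85]
    - [-391, -187, 60, 0, 0, 73.4, 85]
    - [-391, -187, 60, 0, 0, 73.4, 85]
    - [-391, -187, 60, 0, 0, 73.4, 85]
    - [-391, -187, 60, 0, 0, 73.4, 85]
    - [-391, -187, 60, 0, 0, 73.4, 85]

```text
time: 0.93
position: [0.5016, 0.2109, 0.1736]
tool_rot: [-3.141, -0.0, 1.469]
wrist_force: [0.6, 0.5, -0.5]
gripper_width: 0.0851
```

Call:
drive_tool:
  moves:
    - [0, 0, 0, 0, 0, 0, 85]
    - [0, 0, 0, 0, 0, 0, 85]

```text
time: 1.1
position: [0.5018, 0.2107, 0.1732]
tool_rot: [-3.14, 0.001, 1.472]
wrist_force: [-0.4, 0.1, -0.5]
gripper_width: 0.0847
```

```bash
python3 - <<'E'
from h import *
move([.514,.1965,.006],1.444)
E
```

```text
pos [0.5018 0.2107 0.1732] rpy [-3.1398e+00  6.0000e-04  1.4721e+00] F [-0.4  0.1 -0.5] t 1.1 w 0.0847
shift [-12.9  13.8 167.2] turn [-0.1   0.03  1.61]
```

Call:
drive_tool:
  moves:
    - [-13, 14, 30, 0, 0, 1.6, 85]
    - [-13, 14, 70, 0, 0, 1.6, 85]
    - [-13, 14, 100, 0, 0, 1.6, 85]
    - [-13, 14, 100, 0, 0, 1.6, 85]

```text
time: 1.43
position: [0.5079, 0.1982, 0.0688]
tool_rot: [-3.129, 0.004, 1.45]
wrist_force: [-1.1, 0.1, 0.5]
gripper_width: 0.0851
```

```bash
python3 - <<'E'
from h import *
move([.514,.1965,.006],1.444)
a=get_image("scene")[:,:,::-1];cv2.imwrite("pics/s1.png",cv2.resize(a[130:250,220:400],None,fx=4,fy=4))
E
```

```text
pos [0.5079 0.1982 0.0688] rpy [-3.1292  0.0041  1.4495] F [-1.1  0.1  0.5] t 1.4333 w 0.0851
shift [-0.6  7.  62.7] turn [-0.71  0.24  0.31]
```

View pics/s1.png

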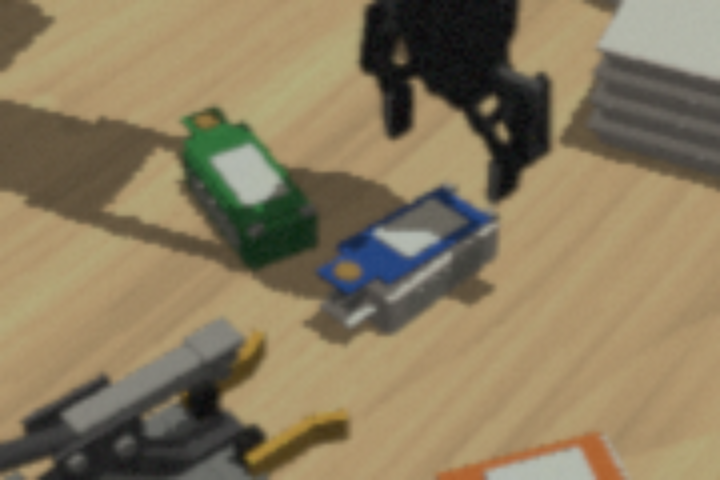

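The open fingers straddle the blue case near its hinge end (crop 395,130 and 505,190), and nothing is touched.

Call:
drive_tool:
  moves:
    - [0, 0, 0, 0, 0, 0, 85]
    - [0, 0, 0, 0, 0, 0, 85]
    - [0, 0, 0, 0, 0, 0, 85]

```text
time: 1.73
position: [0.5151, 0.1995, 0.0765]
tool_rot: [3.137, -0.002, 1.449]
wrist_force: [-0.7, 0.4, 1.2]
gripper_width: 0.085
```

```bash
python3 - <<'E'
from h import *
move([.514,.1965,.006],1.444)
E
```

```text
pos [0.5151 0.1995 0.0765] rpy [ 3.1373e+00 -1.8000e-03  1.4490e+00] F [-0.7  0.4  1.2] t 1.7333 w 0.085
shift [-3.2 -1.1 70.5] turn [ 0.25 -0.1   0.29]
```

Call:
drive_tool:
  moves:
    - [-3, -1, 30, 0, 0, 0.3, 85]
    - [-3, -1, 50, 0, 0, 0.3, 85]
    - [-3, -1, 62, 0, 0, 0.3, 85]
    - [-3, -1, 69, 0, 0, 0.3, 85]
    - [-3, -1, 70, 0, 0, 0.3, 85]
    - [-3, -1, 70, 0, 0, 0.3, 85]
    - [-3, -1, 70, 0, 0, 0.3, 85]
    - [-3, -1, 70, 0, 0, 0.3, 85]

```text
time: 2.4
position: [0.5133, 0.1959, 0.0054]
tool_rot: [3.139, -0.001, 1.443]
wrist_force: [0.2, -0.5, -0.3]
gripper_width: 0.0847
```

Call:
drive_tool:
  moves:
    - [0, 0, 0, 0, 0, 0, 50]
    - [0, 0, 0, 0, 0, 0, 50]
    - [0, 0, 0, 0, 0, 0, 50]
    - [0, 0, 0, 0, 0, 0, 50]
    - [0, 0, 0, 0, 0, 0, 50]
    - [0, 0, 0, 0, 0, 0, 50]
    - [0, 0, 0, 0, 0, 0, 50]
    - [0, 0, 0, 0, 0, 0, 50]
  grip_force: 40

```text
time: 3.07
position: [0.5123, 0.1958, 0.0048]
tool_rot: [3.141, -0.0, 1.442]
wrist_force: [-1.5, 0.2, 4.6]
gripper_width: 0.0555
```

```bash
python3 - <<'E'
from h import *
from pose import *
s=get_state();print(s['wrist_force'],s['gripper_width'])
im=get_image("top")[:,:,::-1];cv2.imwrite("pics/t2.png",im)
cv2.imwrite("pics/t2c.png",cv2.resize(im[180:250,240:380],None,fx=5,fy=5,interpolation=cv2.INTER_CUBIC))
p=s['position'];print("TCP in stand",W2S(p), "home target",S2W(.098,0))
# align pose: keep stand x of the grip, y=0, yaw SY
x,_=W2S(p)
move([*S2W(x+.004,0),p[2]],SY)
E
```

```text
[-1.51088079  0.21282586  4.56439444] 0.05551627473168104
TCP in stand (np.float64(0.2166902801800112), np.float64(0.03732995887193003)) home target [0.52255827 0.07179938]
pos [0.5122 0.1958 0.0048] rpy [ 3.1415e+00 -4.0000e-04  1.4424e+00] F [-1.   0.9  6. ] t 3.1167 w 0.0553
shift [ 0.5 37.5  0. ] turn [ 0.   -0.02  5.35]
```

View pics/t2c.png

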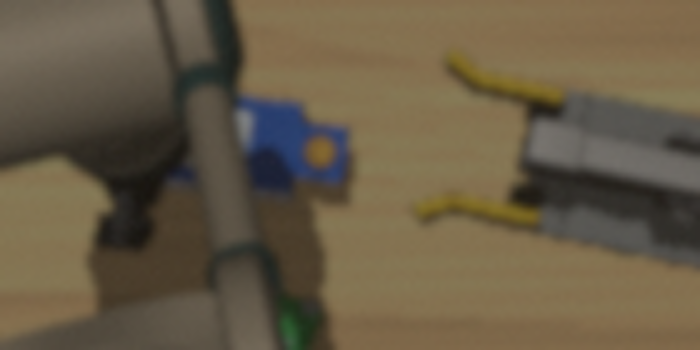

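The case is gripped (55 mm); its stud shows at crop (320,152), i.e. about px (304,210). Next I align it with the guides while still outside them.

Call:
drive_tool:
  moves:
    - [0, 6, -1, 0, 0, 1, 50]
    - [0, 14, -1, 0, 0, 2, 50]
    - [0, 22, -1, 0, 0, 3.2, 50]
    - [0, 30, -1, 0, 0, 4.4, 50]
    - [0, 36, -1, 0, 0, 5.3, 50]
    - [0, 37.5, -1, 0, 0, 5.3, 50]
    - [0, 37.5, -1, 0, 0, 5.3, 50]
    - [0, 37.5, -1, 0, 0, 5.3, 50]

```text
time: 3.78
position: [0.5504, 0.1907, 0.005]
tool_rot: [3.14, -0.0, 1.35]
wrist_force: [0.2, 0.9, -3.1]
gripper_width: 0.0554
```

```bash
python3 - <<'E'
from h import *
s=get_state();p=s['position'];print(W2S(p))
im=get_image("top")[:,:,::-1];cv2.imwrite("pics/t3.png",im)
cv2.imwrite("pics/t3c.png",cv2.resize(im[180:240,280:400],None,fx=6,fy=6,interpolation=cv2.INTER_CUBIC))
im2=get_image("scene")[:,:,::-1];cv2.imwrite("pics/s3.png",im2)
cv2.imwrite("pics/s3c.png",cv2.resize(im2[160:260,230:370],None,fx=5,fy=5,interpolation=cv2.INTER_CUBIC))
x,_=W2S(p)
move([*S2W(.120,0),.006],SY)
E
```

```text
(np.float64(0.22010419947262458), np.float64(-0.0009745728428972018))
pos [0.5496 0.1908 0.005 ] rpy [ 3.1414 -0.      1.3503] F [ 0.4  1.1 -2.9] t 3.8833 w 0.0555
shift [-100.    -0.3   -1. ] turn [ 0.01 -0.    0.08]
```

View pics/t3c.png

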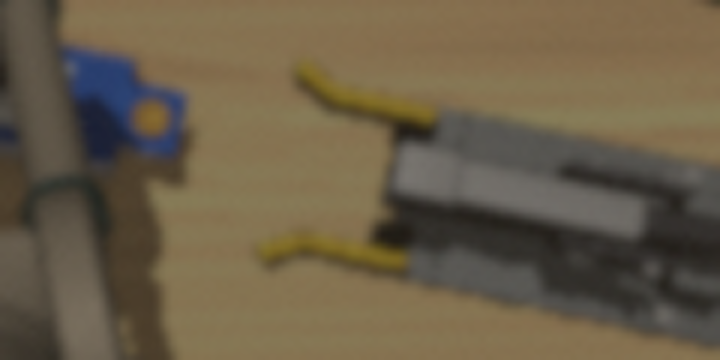

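View pics/s3c.png

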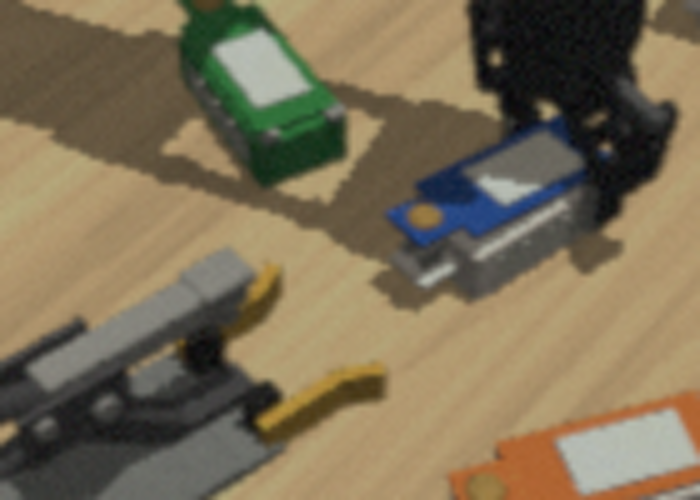

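```bash
python3 - <<'E'
from h import *
t=lambda x,y:(np.array((x,y))+.5)/6-.5+[280,180]
for q in((151,118),):print(W2S(unproj("top",t(*q),.055)[0]))
# lid front tongue corners and side edge
P=[unproj("top",t(*q),.056)[0] for q in((186,93),(178,157))];print([W2S(p) for p in P])
P=[unproj("top",t(*q),z)[0] for q,z in(((137,60),.053),((70,44),.050))];print([W2S(p) for p in P]);d=P[1]-P[0];print(np.arctan2(d[1],d[0]))
E
```

```text
(np.float64(0.12322490500928861), np.float64(-0.0030041344917682558))
[(np.float64(0.10996835674247613), np.float64(-0.01749852491394595)), (np.float64(0.10741685729468028), np.float64(0.012018008118923567))]
[(np.float64(0.13518796240163192), np.float64(-0.028092868711725755)), (np.float64(0.16702777672062832), np.float64(-0.029288900748913257))]
1.3114536140653692
```

Call:
drive_tool:
  moves:
    - [-8, -0.5, 0, 0, 0, 0, 50]
    - [-20, -1, 0.3, 0, 0, 0, 50]
    - [-32, -2, 0.5, 0, 0, 0, 50]
    - [-44, -2, 0.7, 0, 0, 0, 50]
    - [-56, -2, 0.7, 0, 0, 0, 50]
    - [-64, -2, 0.7, 0, 0, 0, 50]
    - [-66, -2, 0.7, 0, 0, 0, 50]
    - [-66, -2, 0.7, 0, 0, 0, 50]
    - [-66, -2, 0.7, 0, 0, 0, 50]

```text
time: 4.63
position: [0.5328, 0.1254, 0.0048]
tool_rot: [-3.141, 0.002, 1.351]
wrist_force: [-1.6, -5.5, 5.6]
gripper_width: 0.0551
```

```bash
cat > look.py <<'E'
from h import *
import sys
k=sys.argv[1]
s=get_state();p=s['position'];print("tcp stand",np.round(W2S(p),4))
im=get_image("top")[:,:,::-1];cv2.imwrite(f"pics/t{k}.png",im)
a=cv2.resize(im[180:240,280:400],None,fx=5,fy=5,interpolation=cv2.INTER_CUBIC)
im2=get_image("scene")[:,:,::-1];cv2.imwrite(f"pics/s{k}.png",im2)
b=cv2.resize(im2[180:250,235:355],None,fx=5,fy=4,interpolation=cv2.INTER_CUBIC)
cv2.imwrite(f"pics/c{k}.png",np.clip(np.vstack([a,b])*1.4,0,255).astype('uint8'))
move([*S2W(.098,0),.005],SY)
E
python3 look.py 4
```

```text
tcp stand [0.1525 0.0018]
pos [0.5329 0.1257 0.0049] rpy [3.1415e+00 2.2000e-03 1.3515e+00] F [-0.8 -5.1  5.6] t 4.7333 w 0.0555
shift [-54.9   1.6  -0. ] turn [0.   0.13 0.14]
```

View pics/c4.png

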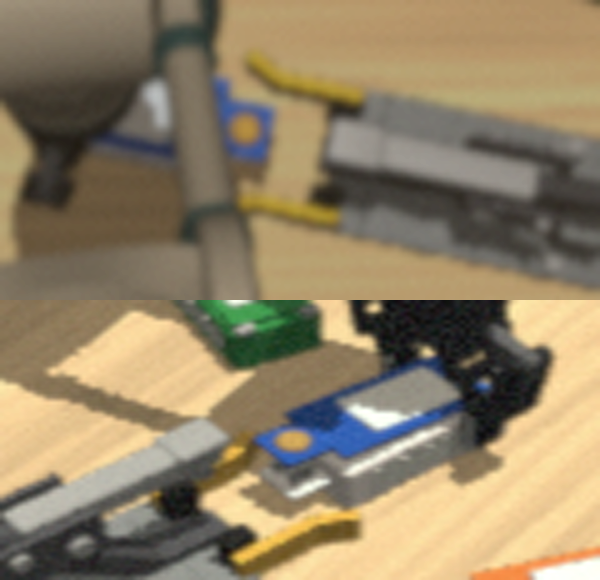

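```bash
python3 - <<'E'
from h import *
t=lambda x,y:(np.array((x,y))+.5)/5-.5+[280,180]
print(W2S(unproj("top",t(244,128),.055)[0]))
P=[unproj("top",t(*q),.056)[0] for q in((273,107),(267,160))];print([W2S(p) for p in P])
E
```

```text
(np.float64(0.05642097141624148), np.float64(-0.0005412912792479099))
[(np.float64(0.043227744912489124), np.float64(-0.015096389027657758)), (np.float64(0.040598082290809), np.float64(0.014139949757769544))]
```

Call:
drive_tool:
  moves:
    - [-8, 0, 0, 0, 0, 0, 50]
    - [-16, 0, -0.2, 0, 0, 0, 50]
    - [-24, 0, -0.3, 0, 0, 0, 50]
    - [-32, 0, -0.3, 0, 0, 0, 50]
    - [-40, 0, -0.3, 0, 0, 0, 50]
    - [-40, 0, -0.3, 0, 0, 0, 50]

```text
time: 5.23
position: [0.5239, 0.086, 0.0048]
tool_rot: [-3.142, 0.001, 1.35]
wrist_force: [0.8, -2.0, 3.4]
gripper_width: 0.0553
```

```bash
python3 look.py 5
```

```text
tcp stand [0.1122 0.0018]
pos [0.524  0.086  0.0048] rpy [-3.1415e+00  2.4000e-03  1.3507e+00] F [-1.1 -4.8  3.7] t 5.3333 w 0.0553
shift [-14.2   1.7  -0.1] turn [-0.01  0.14  0.1 ]
```

View pics/c5.png

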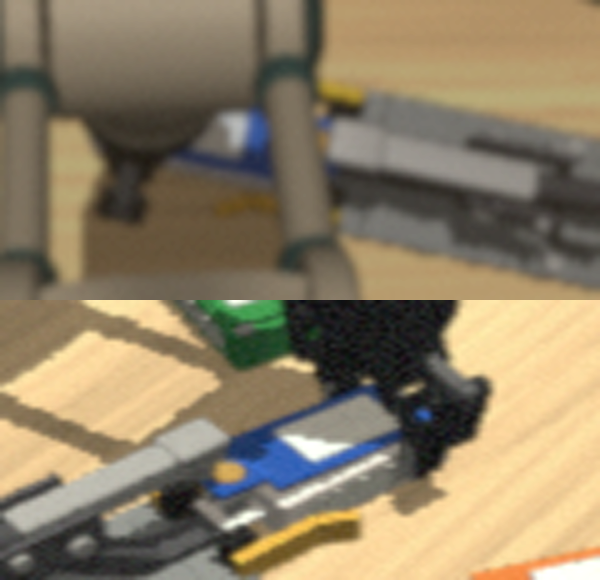

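The case is between the guides and the stud is about to pass under the punch. Next I creep up to the stops.

Call:
drive_tool:
  moves:
    - [-4, 0, 0, 0, 0, 0, 50]
    - [-8, 0, 0, 0, 0, 0, 50]
    - [-11, 0, 0, 0, 0, 0, 50]
    - [-13, 0, 0, 0, 0, 0, 50]
    - [-13, 0, 0, 0, 0, 0, 50]
    - [-13, 0, 0, 0, 0, 0, 50]

```text
time: 5.83
position: [0.5216, 0.0751, 0.0048]
tool_rot: [3.141, 0.0, 1.35]
wrist_force: [0.2, 2.5, 3.6]
gripper_width: 0.0556
```

Call:
drive_tool:
  moves:
    - [-1, 0, 0, 0, 0, 0, 50]
    - [-2, 0, 0, 0, 0, 0, 50]
    - [-2, 0, 0, 0, 0, 0, 50]
    - [-2, 0, 0, 0, 0, 0, 50]

```text
time: 6.17
position: [0.5212, 0.0734, 0.0048]
tool_rot: [3.141, -0.0, 1.35]
wrist_force: [0.9, 3.6, 4.0]
gripper_width: 0.0554
```

Call:
drive_tool:
  moves:
    - [-1, 0, 0, 0, 0, 0, 50]
    - [-2, 0, 0, 0, 0, 0, 50]
    - [-2, 0, 0, 0, 0, 0, 50]
    - [-2, 0, 0, 0, 0, 0, 50]

```text
time: 6.5
position: [0.5207, 0.0712, 0.0048]
tool_rot: [3.141, -0.0, 1.35]
wrist_force: [1.2, 3.9, 4.9]
gripper_width: 0.0551
```

Call:
drive_tool:
  moves:
    - [-1, 0, 0, 0, 0, 0, 50]
    - [-2, 0, 0, 0, 0, 0, 50]
    - [-2, 0, 0, 0, 0, 0, 50]
    - [-2, 0, 0, 0, 0, 0, 50]

```text
time: 6.83
position: [0.5202, 0.0692, 0.0048]
tool_rot: [3.141, 0.0, 1.35]
wrist_force: [1.4, 4.2, 4.5]
gripper_width: 0.0553
```

Call:
drive_tool:
  moves:
    - [-1, 0, 0, 0, 0, 0, 50]
    - [-2, 0, 0, 0, 0, 0, 50]
    - [-2, 0, 0, 0, 0, 0, 50]
    - [-2, 0, 0, 0, 0, 0, 50]

```text
time: 7.17
position: [0.5202, 0.0691, 0.0048]
tool_rot: [3.141, -0.003, 1.349]
wrist_force: [3.1, 12.2, 5.2]
gripper_width: 0.0553
```

```bash
python3 look.py 6
```

```text
tcp stand [0.0949 0.0017]
pos [0.5203 0.0691 0.0049] rpy [ 3.1411e+00 -3.0000e-03  1.3493e+00] F [ 3.  11.4  4. ] t 7.2667 w 0.0556
shift [ 3.1  1.6 -0.1] turn [ 0.03 -0.17  0.02]
```

View pics/c6.png

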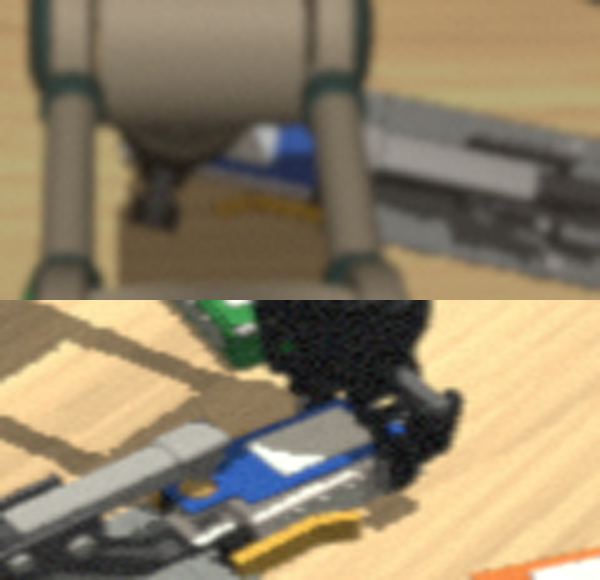

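Call:
drive_tool:
  moves:
    - [1, 0, 0, 0, 0, 0, 50]
    - [1, 0, 0, 0, 0, 0, 50]
    - [1, 0, 0, 0, 0, 0, 65]
    - [1, 0, 0, 0, 0, 0, 80]
    - [1, 0, 0, 0, 0, 0, 80]
    - [1, 0, 0, 0, 0, 0, 80]
    - [1, 0, 0, 0, 0, 0, 80]

```text
time: 7.85
position: [0.5195, 0.0679, 0.0044]
tool_rot: [-3.141, 0.001, 1.35]
wrist_force: [0.5, -0.3, -0.2]
gripper_width: 0.0802
```

Call:
drive_tool:
  moves:
    - [0, 0, -15, 0, 0, 0, 80]
    - [0, 0, -45, 0, 0, 0, 80]
    - [0, 0, -85, 0, 0, 0, 80]
    - [0, 0, -125, 0, 0, 0, 80]
    - [0, 0, -165, 0, 0, 0, 80]
    - [0, 0, -185, 0, 0, 0, 40]
    - [0, 0, -185, 0, 0, 0, 0]
    - [0, 0, -185, 0, 0, 0, 0]

```text
time: 8.52
position: [0.5204, 0.0681, 0.1908]
tool_rot: [3.139, -0.0, 1.35]
wrist_force: [-0.3, 0.8, -0.2]
gripper_width: 0.0456
```

```bash
python3 look.py 7;python3 - <<'E'
from h import *
move([*S2W(-.247,0),.175],SY)
E
```

```text
tcp stand [0.0939 0.0013]
pos [0.5187 0.0681 0.1883] rpy [-3.1386e+00  8.0000e-04  1.3500e+00] F [-0.2 -0.6 -0.8] t 8.6167 w 0.0295
shift [  4.6   3.5 183.3] turn [-0.17  0.05  0.06]
pos [0.5187 0.0681 0.1883] rpy [-3.1386e+00  8.0000e-04  1.3500e+00] F [-0.2 -0.6 -0.8] t 8.6167 w 0.0295
shift [-340.6    2.7   13.6] turn [-0.17  0.05  0.06]
```

View pics/c7.png

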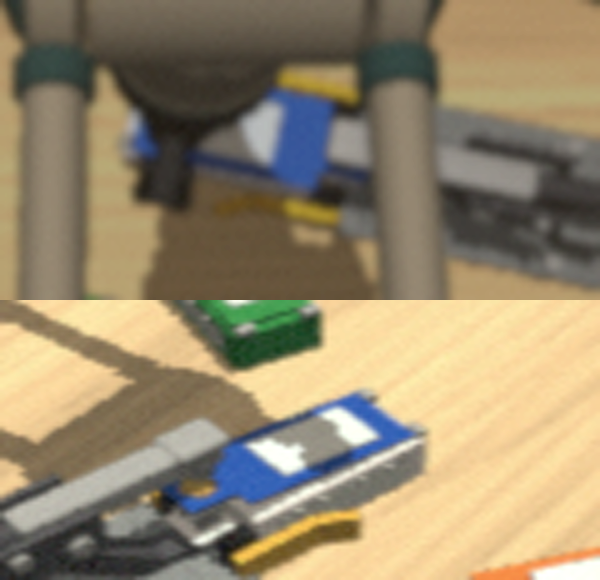

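The stud is home and the lid still ajar under the punch (crop 200,490). Next I go over the handle pad.

Call:
drive_tool:
  moves:
    - [-341, 3, 8, 0, 0, 0, 0]
    - [-341, 3, 8, 0, 0, 0, 0]
    - [-341, 3, 8, 0, 0, 0, 0]
    - [-341, 3, 8, 0, 0, 0, 0]
    - [-341, 3, 8, 0, 0, 0, 0]
    - [-341, 3, 8, 0, 0, 0, 0]
    - [-341, 3, 8, 0, 0, 0, 0]
    - [-341, 3, 8, 0, 0, 0, 0]
    - [-341, 3, 8, 0, 0, 0, 0]
    - [-341, 3, 8, 0, 0, 0, 0]

```text
time: 9.45
position: [0.4466, -0.2673, 0.1794]
tool_rot: [-3.138, -0.001, 1.345]
wrist_force: [-0.1, 0.7, -0.1]
gripper_width: -0.0003
```

Call:
drive_tool:
  moves:
    - [0, 0, 0, 0, 0, 0, 0]
    - [0, 0, 0, 0, 0, 0, 0]
    - [0, 0, 0, 0, 0, 0, 0]

```text
time: 9.7
position: [0.4483, -0.2632, 0.1812]
tool_rot: [-3.14, -0.001, 1.352]
wrist_force: [0.2, 0.2, 0.3]
gripper_width: 0.0002
```

```bash
python3 - <<'E'
from h import *
move([*S2W(-.247,0),.145],SY);print(W2S(get_state()['position']))
a=get_image("top")[:,:,::-1];b=get_image("scene")[:,:,::-1]
cv2.imwrite("pics/c8.png",np.hstack([cv2.resize(a[180:260,300:480],None,fx=2.2,fy=4),cv2.resize(b[180:300,130:330],None,fx=2,fy=320/120)]))
cv2.imwrite("pics/t8.png",a)
cv2.imwrite("pics/s8.png",b)
E
```

```text
pos [ 0.4483 -0.2632  0.1812] rpy [-3.1403e+00 -1.3000e-03  1.3521e+00] F [0.2 0.2 0.3] t 9.7 w 0.0002
shift [-2.  -1.2 36.2] turn [-0.08 -0.08  0.18]
(np.float64(-0.2450915338614641), np.float64(-0.001225516109132066))
```

View pics/c8.png

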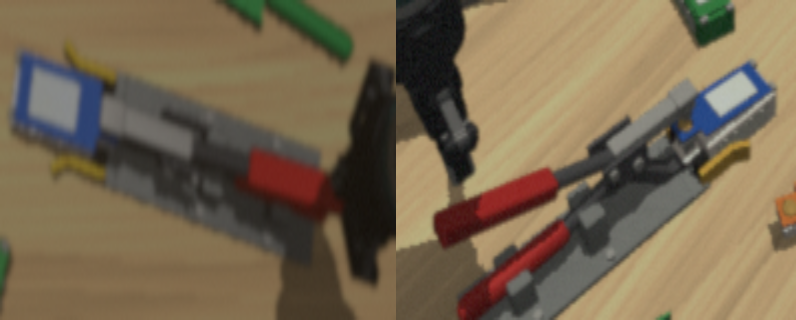

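Call:
drive_tool:
  moves:
    - [-3, -1, 10, 0, 0, 0, 0]
    - [-3, -1, 20, 0, 0, 0, 0]
    - [-3, -1, 30, 0, 0, 0, 0]
    - [-3, -1, 38, 0, 0, 0, 0]
    - [-3, -1, 42, 0, 0, 0, 0]
    - [-3, -1, 46, 0, 0, 0, 0]
    - [-3, -1, 50, 0, 0, 0, 0]
    - [-3, -1, 54, 0, 0, 0, 0]
    - [-3, -1, 54, 0, 0, 0, 0]

```text
time: 10.55
position: [0.4467, -0.2679, 0.1273]
tool_rot: [3.141, -0.0, 1.35]
wrist_force: [0.7, -0.7, 1.3]
gripper_width: -0.0003
```

Call:
drive_tool:
  moves:
    - [0, 0, 2, 0, 0, 0, 0]
    - [0, 0, 4, 0, 0, 0, 0]
    - [0, 0, 6, 0, 0, 0, 0]
    - [0, 0, 8, 0, 0, 0, 0]
    - [0, 0, 10, 0, 0, 0, 0]
    - [0, 0, 10, 0, 0, 0, 0]
    - [0, 0, 10, 0, 0, 0, 0]

```text
time: 11.13
position: [0.4469, -0.2683, 0.1181]
tool_rot: [3.141, 0.001, 1.35]
wrist_force: [-1.3, -2.8, 3.6]
gripper_width: 0.0001
```

Call:
drive_tool:
  moves:
    - [0, 0, 1, 0, 0, 0, 0]
    - [0, 0, 2, 0, 0, 0, 0]
    - [0, 0, 3, 0, 0, 0, 0]
    - [0, 0, 4, 0, 0, 0, 0]
    - [0, 0, 4, 0, 0, 0, 0]
    - [0, 0, 4, 0, 0, 0, 0]

```text
time: 11.63
position: [0.4468, -0.2689, 0.1149]
tool_rot: [3.14, 0.002, 1.351]
wrist_force: [-2.1, -2.3, 8.9]
gripper_width: 0.0001
```

Call:
drive_tool:
  moves:
    - [0, 0, 1, 0, 0, 0, 0]
    - [0, 0, 2, 0, 0, 0, 0]
    - [0, 0, 3, 0, 0, 0, 0]
    - [0, 0, 4, 0, 0, 0, 0]
    - [0, 0, 4, 0, 0, 0, 0]
    - [0, 0, 4, 0, 0, 0, 0]

```text
time: 12.13
position: [0.4468, -0.2694, 0.1122]
tool_rot: [3.139, 0.004, 1.351]
wrist_force: [-5.4, -2.3, 17.1]
gripper_width: -0.0002
```

Call:
drive_tool:
  moves:
    - [0, 0, 1, 0, 0, 0, 0]
    - [0, 0, 2, 0, 0, 0, 0]
    - [0, 0, 3, 0, 0, 0, 0]
    - [0, 0, 4, 0, 0, 0, 0]
    - [0, 0, 4, 0, 0, 0, 0]
    - [0, 0, 4, 0, 0, 0, 0]

```text
time: 12.63
position: [0.447, -0.2692, 0.1066]
tool_rot: [3.14, 0.003, 1.351]
wrist_force: [-1.3, -4.2, 6.5]
gripper_width: 0.0002
```

Call:
drive_tool:
  moves:
    - [0, 0, 1, 0, 0, 0, 0]
    - [0, 0, 2, 0, 0, 0, 0]
    - [0, 0, 3, 0, 0, 0, 0]
    - [0, 0, 4, 0, 0, 0, 0]
    - [0, 0, 4, 0, 0, 0, 0]
    - [0, 0, 4, 0, 0, 0, 0]

```text
time: 13.13
position: [0.4468, -0.2675, 0.1015]
tool_rot: [-3.142, -0.001, 1.35]
wrist_force: [1.6, -1.6, 2.7]
gripper_width: 0.0001
```

It snapped: 17 N dropped to 2.7 N. I press on until it bottoms.

Call:
drive_tool:
  moves:
    - [0, 0, 2, 0, 0, 0, 0]
    - [0, 0, 4, 0, 0, 0, 0]
    - [0, 0, 6, 0, 0, 0, 0]
    - [0, 0, 7, 0, 0, 0, 0]
    - [0, 0, 7, 0, 0, 0, 0]
    - [0, 0, 7, 0, 0, 0, 0]

```text
time: 13.63
position: [0.4465, -0.2677, 0.0946]
tool_rot: [-3.141, -0.0, 1.35]
wrist_force: [0.4, -0.9, 3.0]
gripper_width: -0.0
```

Call:
drive_tool:
  moves:
    - [0, 0, 1, 0, 0, 0, 0]
    - [0, 0, 2, 0, 0, 0, 0]
    - [0, 0, 3, 0, 0, 0, 0]
    - [0, 0, 4, 0, 0, 0, 0]
    - [0, 0, 4, 0, 0, 0, 0]
    - [0, 0, 4, 0, 0, 0, 0]

```text
time: 14.13
position: [0.4465, -0.2678, 0.0911]
tool_rot: [3.142, 0.0, 1.35]
wrist_force: [-0.8, -2.1, 7.7]
gripper_width: 0.0004
```

Force is rising at the bottom. I hold a touch more, then look.

Call:
drive_tool:
  moves:
    - [0, 0, 1, 0, 0, 0, 0]
    - [0, 0, 2, 0, 0, 0, 0]
    - [0, 0, 2, 0, 0, 0, 0]
    - [0, 0, 2, 0, 0, 0, 0]

```text
time: 14.47
position: [0.4465, -0.2679, 0.0895]
tool_rot: [3.141, 0.0, 1.35]
wrist_force: [-0.6, -1.3, 9.5]
gripper_width: 0.0003
```

Call:
drive_tool:
  moves:
    - [0, 0, -4, 0, 0, 0, 0]
    - [0, 0, -10, 0, 0, 0, 0]
    - [0, 0, -18, 0, 0, 0, 0]
    - [0, 0, -26, 0, 0, 0, 0]
    - [0, 0, -34, 0, 0, 0, 0]
    - [0, 0, -42, 0, 0, 0, 0]
    - [0, 0, -54, 0, 0, 0, 0]
    - [0, 0, -80, 0, 0, 0, 0]
    - [0, 0, -100, 0, 0, 0, 0]
    - [0, 0, -100, 0, 0, 0, 0]

```text
time: 15.3
position: [0.4485, -0.2695, 0.1931]
tool_rot: [3.135, 0.004, 1.35]
wrist_force: [0.6, -0.2, 0.7]
gripper_width: 0.0002
```

```bash
python3 - <<'E'
from h import *
s=get_state();print(s['position'],s['time'],W2S(s['position']))
a=get_image("top")[:,:,::-1];b=get_image("scene")[:,:,::-1]
cv2.imwrite("pics/c9.png",np.hstack([cv2.resize(a[180:250,290:390],None,fx=4,fy=4),cv2.resize(b[180:300,150:330],None,fx=2.2,fy=280/120)]))
cv2.imwrite("pics/t9.png",a)
cv2.imwrite("pics/s9.png",b)
E
```

```text
[ 0.44851692 -0.26948135  0.193108  ] 15.3 (np.float64(-0.2512084568993961), np.float64(-0.0028481016330320426))
```

View pics/c9.png

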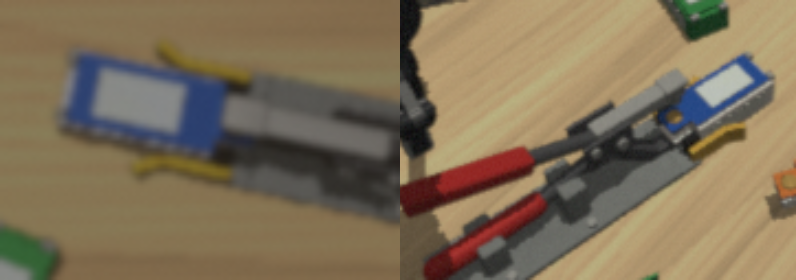

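The lid is flush and the handle is back up. I return to grasp the case.

```bash
python3 - <<'E'
from h import *
move([.5203,.0691,.19],1.35)
E
```

```text
pos [ 0.4467 -0.268   0.1895] rpy [3.1404e+00 9.0000e-04 1.3502e+00] F [ 1.  -0.4 -0.3] t 15.4 w 0.0
shift [345.1  -1.9  -0.8] turn [0.07 0.05 0.01]
```

Call:
drive_tool:
  moves:
    - [345, -2, -1, 0, 0, 0, 85]
    - [345, -2, -1, 0, 0, 0, 85]
    - [345, -2, -1, 0, 0, 0, 85]
    - [345, -2, -1, 0, 0, 0, 85]
    - [345, -2, -1, 0, 0, 0, 85]
    - [345, -2, -1, 0, 0, 0, 85]
    - [345, -2, -1, 0, 0, 0, 85]
    - [345, -2, -1, 0, 0, 0, 85]
    - [345, -2, -1, 0, 0, 0, 85]
    - [345, -2, -1, 0, 0, 0, 85]

```text
time: 16.23
position: [0.5196, 0.0723, 0.1883]
tool_rot: [-3.139, -0.0, 1.355]
wrist_force: [-0.1, -0.4, 0.3]
gripper_width: 0.0849
```

Call:
drive_tool:
  moves:
    - [0, 0, 0, 0, 0, 0, 85]
    - [0, 0, 0, 0, 0, 0, 85]
    - [0, 0, 0, 0, 0, 0, 85]
    - [0, 0, 0, 0, 0, 0, 85]

```text
time: 16.57
position: [0.5199, 0.0678, 0.1896]
tool_rot: [-3.141, 0.0, 1.348]
wrist_force: [-0.4, 0.3, -0.4]
gripper_width: 0.0853
```

```bash
python3 - <<'E'
from h import *
move([.5203,.0695,.0055],1.35)
E
```

```text
pos [0.5199 0.0678 0.1896] rpy [-3.1412e+00  4.0000e-04  1.3480e+00] F [-0.4  0.3 -0.4] t 16.5667 w 0.0853
shift [1.800e+00 1.000e-01 1.841e+02] turn [-0.02  0.02 -0.12]
```

Call:
drive_tool:
  moves:
    - [3, 0, 35, 0, 0, 0, 85]
    - [3, 0, 70, 0, 0, 0, 85]
    - [3, 0, 100, 0, 0, 0, 85]
    - [3, 0, 130, 0, 0, 0, 85]
    - [3, 0, 155, 0, 0, 0, 85]
    - [3, 0, 172, 0, 0, 0, 85]
    - [3, 0, 182, 0, 0, 0, 85]
    - [3, 0, 184, 0, 0, 0, 85]
    - [3, 0, 184, 0, 0, 0, 85]
    - [3, 0, 184, 0, 0, 0, 85]

```text
time: 17.4
position: [0.5219, 0.0719, 0.0067]
tool_rot: [3.14, -0.001, 1.35]
wrist_force: [0.6, 0.9, 0.8]
gripper_width: 0.085
```

Call:
drive_tool:
  moves:
    - [0, 0, 0, 0, 0, 0, 70]
    - [0, 0, 0, 0, 0, 0, 60]
    - [0, 0, 0, 0, 0, 0, 50]
    - [0, 0, 0, 0, 0, 0, 50]
    - [0, 0, 0, 0, 0, 0, 50]
    - [0, 0, 0, 0, 0, 0, 50]
    - [0, 0, 0, 0, 0, 0, 50]
    - [0, 0, 0, 0, 0, 0, 50]

```text
time: 18.07
position: [0.5215, 0.0723, 0.007]
tool_rot: [3.14, -0.001, 1.35]
wrist_force: [-1.1, -0.4, 5.5]
gripper_width: 0.0555
```

Call:
drive_tool:
  moves:
    - [4, 0, -0.3, 0, 0, 0, 50]
    - [12, 0, -0.3, 0, 0, 0, 50]
    - [22, 0, -0.3, 0, 0, 0, 50]
    - [34, 0, -0.3, 0, 0, 0, 50]
    - [48, 0, -0.3, 0, 0, 0, 50]
    - [62, 0, -0.3, 0, 0, 0, 50]
    - [76, 0, -0.3, 0, 0, 0, 50]
    - [90, 0, -0.3, 0, 0, 0, 50]
    - [100, 0, -0.3, 0, 0, 0, 50]
    - [110, 0, -0.3, 0, 0, 0, 50]

```text
time: 18.9
position: [0.5451, 0.1791, 0.007]
tool_rot: [3.141, 0.002, 1.352]
wrist_force: [-0.9, -5.0, 6.5]
gripper_width: 0.0554
```

Call:
drive_tool:
  moves:
    - [6, 0, 0, 0, 0, 0, 50]
    - [10, 0, 0, 0, 0, 0, 50]
    - [12, 0, 0.2, 0, 0, 0, 50]
    - [12, 0, 0.2, 0, 0, 0, 50]
    - [12, 0, 0.2, 0, 0, 0, 50]

```text
time: 19.32
position: [0.5478, 0.1907, 0.007]
tool_rot: [3.14, 0.001, 1.352]
wrist_force: [-0.7, -4.5, 6.9]
gripper_width: 0.0554
```

Call:
drive_tool:
  moves:
    - [0, 0, 0, 0, 0, 0, 62]
    - [0, 0, 0, 0, 0, 0, 72]
    - [0, 0, 0, 0, 0, 0, 82]
    - [0, 0, 0, 0, 0, 0, 82]
    - [0, 0, 0, 0, 0, 0, 82]
    - [0, 0, -8, 0, 0, 0, 82]
    - [0, 0, -25, 0, 0, 0, 82]
    - [0, 0, -60, 0, 0, 0, 82]
    - [0, 0, -100, 0, 0, 0, 82]
    - [0, 0, -140, 0, 0, 0, 82]

```text
time: 20.15
position: [0.5468, 0.1911, 0.1473]
tool_rot: [-3.14, 0.001, 1.35]
wrist_force: [0.4, -0.0, 0.2]
gripper_width: 0.082
```

Call:
drive_tool:
  moves:
    - [0, 0, -40, 0, 0, 0, 82]
    - [80, -30, -60, 0, 0, 0, 82]
    - [150, -60, -60, 0, 0, 0, 82]
    - [150, -60, -60, 0, 0, 0, 82]
    - [150, -60, -60, 0, 0, 0, 82]
    - [150, -60, -60, 0, 0, 0, 82]
    - [150, -60, -60, 0, 0, 0, 82]

```text
time: 20.73
position: [0.5211, 0.3526, 0.2063]
tool_rot: [3.141, -0.0, 1.354]
wrist_force: [0.1, -0.7, 0.4]
gripper_width: 0.0819
```

```bash
python3 - <<'E'
from h import *
s=get_state();print(s['position'],s['time'],s['wrist_force'])
a=get_image("top")[:,:,::-1];b=get_image("scene")[:,:,::-1]
cv2.imwrite("pics/c10.png",np.hstack([cv2.resize(a[110:280,240:480],None,fx=1.65,fy=1.65),cv2.resize(b[150:320,140:390],None,fx=1.6,fy=1.65)]))
cv2.imwrite("pics/t10.png",a)
cv2.imwrite("pics/s10.png",b)
E
```

```text
[0.52109309 0.3526347  0.20634402] 20.7333 [ 0.14547083 -0.6765747   0.41091073]
```

View pics/t10.png

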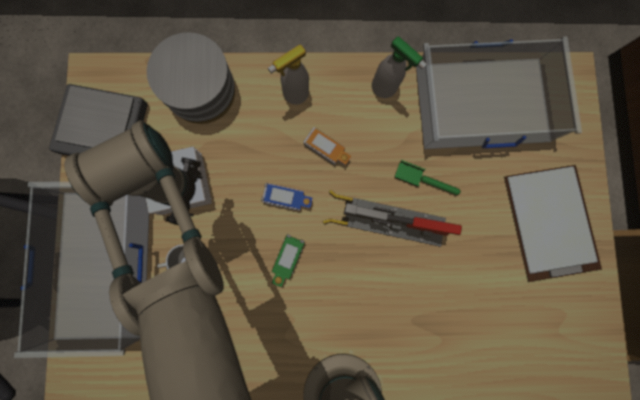

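View pics/s10.png

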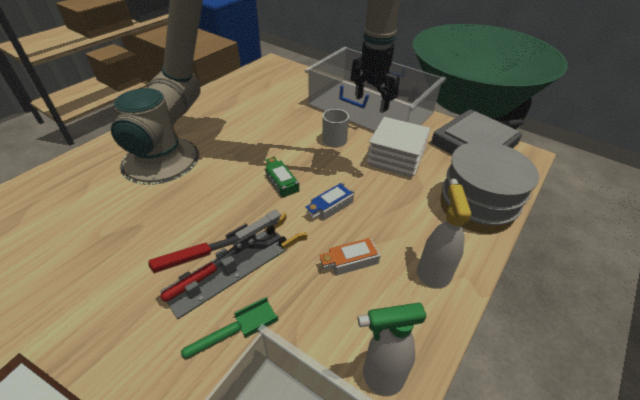

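The case is out of the guides at top (285,197), lid side up. The bystanders look unmoved and the handle is up. I check the lid and the clearance numerically.

```bash
python3 - <<'E'
from h import *
a=cv2.imread("pics/t10.png");b=cv2.imread("pics/s10.png")
A=a[180:220,255:325];B=b[175:225,295:365]
cv2.imwrite("pics/c11.png",np.clip(np.hstack([cv2.resize(A,None,fx=5,fy=5,interpolation=2),cv2.resize(B,None,fx=5,fy=4,interpolation=2)])*1.5,0,255).astype('uint8'))
c=[]
for n,I,o in(("top",a,(298,192,318,214)),("scene",b,(300,195,325,220))):
    h=cv2.cvtColor(I[o[1]:o[3],o[0]:o[2]],cv2.COLOR_BGR2HSV)
    r=[x for x in blobs(I[o[1]:o[3],o[0]:o[2]],(5,100,60),(20,255,255),4)]
    for s,q,p in r:print(n,s,q+[o[0],o[1]])
    q=min(r,key=lambda x:abs(x[0][4]-24))[1]+[o[0],o[1]];c.append(q)
P=[camera_params(n)['mtx']@np.c_[camera_params(n)['R'],camera_params(n)['t']] for n in("top","scene")]
X=cv2.triangulatePoints(P[0],P[1],c[0].reshape(2,1),c[1].reshape(2,1));X=(X[:3]/X[3])[:,0];print(X,W2S(X))
d=np.abs(a[100:220,300:480].astype(int)-cv2.imread("pics/top0.png")[100:220,300:480]).max(2);print("bystander diff px",(d[:70]>60).sum())
E
```

```text
top [ 7  0 13  5 33] [311.78787879 192.93939394]
top [ 6  7  5  5 20] [306.1  200.95]
top [ 2 16 12  4 18] [306.16666667 209.38888889]
scene [10 10  6  4 20] [312.5 206.5]
[0.52751257 0.09175076 0.04116513] (np.float64(0.1185525058772334), np.float64(-0.00044399459387932415))
bystander diff px 0
```

View pics/c11.png

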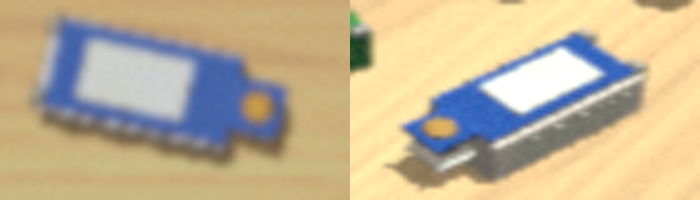

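The stud top is now at 41 mm (54 mm before), so the lid is shut. The stud is about 119 mm out along the stand's x axis, clear of the guides. I hand in.

Call:
drive_tool:
  moves:
    - [0, 0, 0, 0, 0, 0, 82]
    - [0, 0, 0, 0, 0, 0, 82]
    - [0, 0, 0, 0, 0, 0, 82]

```text
time: 21.08
position: [0.5222, 0.3495, 0.2059]
tool_rot: [-3.141, 0.0, 1.348]
wrist_force: [-0.0, 0.5, 0.3]
gripper_width: 0.0821
```

```bash
python3 -c "from plant import *;print(close_job())"
```

```text
the job is handed in; nothing more can be done
None
```

I slid the blue-lidded case home against the rubber stops (the push rose to about 12 N there). I then pressed the red handle until the stud clicked: 17 N, dropping to about 3 N, then rising to about 9.5 N at the bottom. After the handle sprang back I drew the case out, set it down on the table and handed the job in at about 21 s.

My last checks, all from the cameras:
- **Lid:** the top of the stud sits at 41 mm, down from 54 mm, and the lid looks flush.
- **Position:** the stud is about 119 mm out along the stand's x axis. The case stands flat, lid up, clear of the guides.
- **Handle and gripper:** the handle is up, and the open gripper is far from everything.
- **Bystanders:** the pixel comparison shows no change where the orange case and scoop are. For the mug and tubs I only judged by eye, as the arm partly hid them in the top view.

No check failed. The one mismatch was my estimate of where the stand sits along its own axis, which came out about 3 mm short. I relied on contact with the stops instead.

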